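Load the sprung spindle stand with a cutter set

ROBOT

A 6-joint arm with a two-finger parallel gripper is mounted at the origin on a cart in front of the work surface, level with it; the furniture and walls round the work are solid. World frame = base frame: x ahead of the robot, y to its left, z up, the work surface at z = 0. Lengths are in m, angles in degrees, forces in N, time in s.
With the tool pointing down it reaches from about 0.275 to 0.975 m from the base axis. Payload 8.4 kg.
Tool frame: the origin (TCP) lies midway between the tips of the shut fingers; the grasp point (between the pads) lies 19 mm behind it; z points along the fingers, y is the line along which they close (so a half turn about z gives the same grasp; the last joint's range is limited). The gripper opens to 92 mm and grips with 3 to 60 N. Pads are 20 mm wide; open, the fingers measure 128 mm over their backs; the gripper's body (75 mm by 189 mm) begins 69 mm behind the grasp point.
Start: joints at [73.946, 20.225, 93.587, -0, 66.188, -0.138], TCP at [0.171, 0.601, 0.215] pointing down, gripper open.
Joint ranges: [-150.9, 150.9], [-52.94, 120.26], [3.33, 152.33], [-74.26, 254.26], [0, 154.13], [-172.89, 172.89]. Speed limits (degrees/s): [127.2, 127.2, 159.86, 180, 180, 180].

INTERFACE

Orientations are given as [roll, pitch, yaw] about the fixed x, y, z axes, in that order (R = Rz(yaw) Ry(pitch) Rx(roll)).
In Python, from workcell import * gives the robot as it stands. The module is installed in compiled form; this text tells all that it offers.
- The arm moves only by the shell command python3 -m jog 'ROWS' [OPENING] [FORCE]. ROWS is JSON, a list of rows, each an object of numbers: "dx", "dy", "dz": the shift along the tool's x, y, z in cm; "turn": the turn about the tool's z in rad. A call has 1 to 8 rows; each row is the pose to reach, as a shift and turn from the pose commanded when the call began, along the tool's axes at that moment; what a row does not reach only later rows make up. A row lasts 1/8 s, in which the tool goes at most 62.5 mm and 10.7 degrees, less where a joint would pass 70% of its speed; a pose out of reach is approached as far as the arm can. A call with a gripper value outside its range is refused whole. OPENING is the opening, from -1 (shut) to 1 (fully open), set as the call begins (- or left out, the last holds). The fingers move at their own pace and stop on an object; FORCE is the grip in N (left out, the last holds). Time passes only in rows, so rows that repeat a pose let the fingers close. It gives the time, the measured TCP pose, the force, the opening and the grip force at its end, in the units of the state.
- sense(): the state, without advancing time (a new reading comes with each control period).
- capture(name): name is "side" or "top"; returns a dict with "image" (480x640x3 uint8, blue, green, red), "depth" (480x640 float32, m along the optical axis (not along the pixel's ray), 0 where there is no reading), "mtx" (3x3 intrinsics, pixels), "dist" ([k1, k2, p1, p2, k3] as OpenCV has them; the pictures are not rectified), "rvec" (rotation vector, rad) and "tvec" (3), from world to camera coordinates, as OpenCV has them. Camera axes: x right, y down, z forward; pixel columns grow to the right and rows downward; lengths in m; the calibration is good to about 2 mm. A picture is of the moment at which its call begins.
- sign_off(): hands the job in; it is judged then, once.
The state is a dict: "clock": time; "joint_pos": joint angles; "qd": joint speeds; "joint_efforts": joint torques, N m; "eef_pos": TCP position; "tool_rot": TCP orientation; "wrist_force": force on the tool from outside, world axes, zero at the start; "wrist_torque": the same for the moment, N m; "grip_width": finger opening in m; "gripper_force": force on a finger pad.
Only numpy, scipy, OpenCV 4.12 (cv2) and the standard library are available. Lean on these libraries where they do the work, as an engineer would, in place of code of your own. Each camera call takes 0.05 s, during which the arm holds its last target. There are 200 camera calls.

TASK

Load the sprung spindle stand for the next moulder set-up, so that the parts come off the top in the order they go on the machine: thread onto its post first the black locking nut, then the ball-bearing guide ring with the blue seal, then the red cutter (its tall hub upwards, as it stands), and the brass spacer collar last, on top. The green cutter is for another job: leave it where it stands.

Things in the scene. Friction and masses are not known exactly. Their poses are not given: they have to be found in the camera images.
- spindle_stand: Fixed stand: grey round foot 104 mm across, 14 mm high; blue housing 62 mm across up to 50 mm; bright upright steel post, 18 mm thick, straight up to 170 mm above the bench, then a conical nose, 5 mm thick at its tip at 188 mm. Origin on the post axis at bench level, z up. The loose parts stand to its left and right, their axes at least 90 mm apart, among other tools.
- carrier (a joint): Sprung carrier: a pale aluminium flange, 62 mm across and 7 mm thick, that slides down the post on a coil spring; the value is how far it has sunk, in m, 0 to 0.045 (bottom stop). The flange's upper face is 105 mm above the bench at 0. Spring 300 N/m : each part laid on it sinks it by about 4 to 14 mm, and it stays down under the load.
- carrier_top (a point): Centre of the flange's upper face, on which the first part rests; it moves down with the carrier.
- lock_nut: Loose black steel locking nut: a knurled ring 50 mm across, 18 mm high, with a 22 mm hole; four short black slots in its upper face. Origin at the centre of its underside, z up. Lies flat on the bench. Weighs 0.12 to 0.22 kg.
- bearing_ring: Loose bright steel ball-bearing guide ring, 55 mm across, 18 mm high, with a 22 mm hole; a blue annular seal on its upper face. Origin at the centre of its underside, z up. Lies flat on the bench. Weighs 0.17 to 0.31 kg.
- red_cutter: Loose red three-wing cutter, 34 mm high, with a 22 mm hole: a round hub 38 mm across over the full height, and three wings low down that reach 32 mm from the axis and end 18 mm above its underside, so the upper 16 mm of the hub are free to grip. Origin at the centre of its underside, z up along the hub. Stands on the bench wings down, hub up. Weighs 0.2 to 0.36 kg.
- spacer: Loose yellow brass spacer collar: a smooth ring 49 mm across, 26 mm high, with a 22 mm hole. Origin at the centre of its underside, z up. Lies flat on the bench. Weighs 0.22 to 0.42 kg.
- green_cutter: Loose green three-wing cutter, the same size and shape of hub as the red one, with other wings. It is not part of this set: it stays where it stands. Origin at the centre of its underside, z up.
Mind the look-alikes: they are no part of the job. Of the things that look like the spacer, the largest one is meant.

How it is judged:
By the outcome, as a careful person would: the job done as asked, in the order asked, and still so for the second after the job is handed in, with the robot touching nothing.
It also fails if it takes over 102 s, if anything falls off the work surface, if the arm or the gripper's body presses on something with over 40 N, if the wrist force passes 120 N, or if a joint passes its speed limit or range.

## Working session

There is one attempt and no reset: what is moved stays moved. The work goes in short steps, Python scripts to look and compute and a shell command to move; the robot and the scene stay as the last step left them, time stands still between calls to the robot, and variables do not carry over. Pictures are saved under pics/ and viewed, at most 17 in all, crops included, and the job is handed in when it is done.

```bash
mkdir -p pics; python3 - <<'E'
from workcell import *
import cv2,numpy as np
s=sense();print({k:np.round(v,3).tolist() for k,v in s.items()})
for n in("side","top"):
    c=capture(n);cv2.imwrite(f"pics/{n}0.png",c["image"]);np.savez(f"{n}0.npz",**c)
    R=cv2.Rodrigues(np.array(c["rvec"]))[0];print(n,c["mtx"],c["dist"],-R.T@np.array(c["tvec"]).ravel(),R[2])
E
```

```text
{'clock': 0.0, 'joint_pos': [73.945, 20.262, 93.629, -0.001, 66.187, -0.138], 'qd': [0.068, -0.042, 0.037, -0.146, 0.018, 0.029], 'joint_efforts': [0.002, -59.385, -33.42, 0.07, 0.024, -0.0], 'eef_pos': [0.171, 0.601, 0.214], 'tool_rot': [-179.923, 0.001, 164.084], 'wrist_force': [0.057, -0.319, -0.525], 'wrist_torque': [-0.007, 0.061, -0.023], 'gripper_force': 0.0, 'grip_width': 0.092}
side [[608.87729237   0.         324.45039234]
 [  0.         608.87729237 240.24567322]
 [  0.           0.           1.        ]] [-0.16572517  0.          0.          0.          0.        ] [-0.06494403 -0.98533185  0.83630529] [ 0.41515415  0.73103024 -0.54151807]
top [[512.35899548   0.         325.8471152 ]
 [  0.         512.35899548 249.43852871]
 [  0.           0.           1.        ]] [-0.10080857  0.          0.          0.          0.        ] [0.42882079 0.02804464 1.1725867 ] [ 0.08954457  0.00667906 -0.99596042]
```

View pics/top0.png

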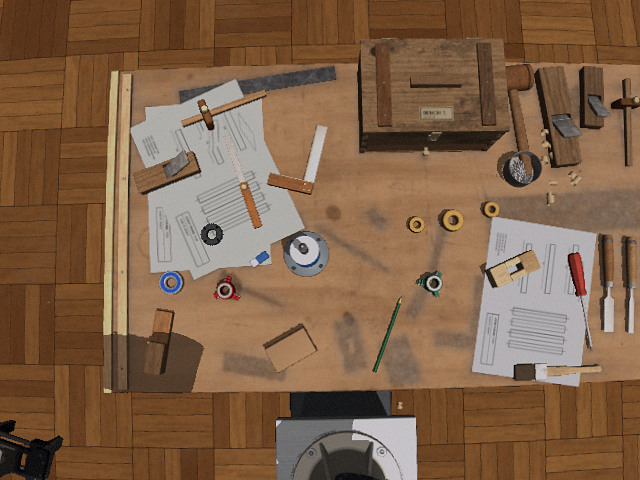

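View pics/side0.png

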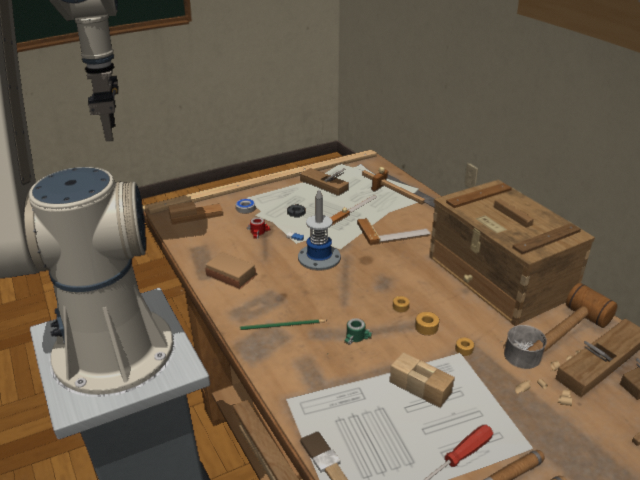

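Top view: nut (212,234), bearing ring (172,282), red cutter (226,288), stand (305,252), green cutter (432,282). Spacer-like brass rings are at (416,225), (453,220) and (491,209). The middle one, (453,220), looks largest in both views (side view: 427,322), which would make it the spacer. I'll measure all of them and check a crop.

```bash
cat > h.py <<'E'
import cv2,numpy as np
def cam(c):
    R=cv2.Rodrigues(np.array(c["rvec"],float))[0];t=np.array(c["tvec"],float).ravel()
    return R,t,-R.T@t
def rays(c,px):
    u=cv2.undistortPoints(np.array(px,float).reshape(-1,1,2),np.array(c["mtx"]),np.array(c["dist"])).reshape(-1,2)
    R=cam(c)[0];return np.c_[u,np.ones(len(u))]@R   # per unit optical depth
def plane(c,px,z):
    d=rays(c,px);o=cam(c)[2];return o+d*((z-o[2])/d[:,2])[:,None]
def tri(c1,p1,c2,p2):
    d1=rays(c1,[p1])[0];d2=rays(c2,[p2])[0];o1=cam(c1)[2];o2=cam(c2)[2]
    s=np.linalg.lstsq(np.c_[d1,-d2],o2-o1,rcond=None)[0]
    a=o1+s[0]*d1;b=o2+s[1]*d2;return (a+b)/2,np.linalg.norm(a-b)
def cloud(c,box):
    x0,y0,x1,y1=box;g=np.mgrid[y0:y1,x0:x1];v,u=g[0].ravel(),g[1].ravel()
    z=c["depth"][v,u];P=cam(c)[2]+rays(c,np.c_[u,v])*z[:,None]
    ok=z>0;return P[ok],np.c_[u,v][ok]
def fit(P):
    A=np.c_[2*P[:,:2],np.ones(len(P))];s=np.linalg.lstsq(A,(P[:,:2]**2).sum(1),rcond=None)[0]
    return s[:2],np.sqrt(s[2]+s[0]**2+s[1]**2)
def toprings(c,box,lo=None):
    P,px=cloud(c,box);zt=np.percentile(P[P[:,2]>0.008,2],85) if lo is None else lo
    m=np.abs(P[:,2]-zt)<0.004;(cx,cy),r=cv2.minEnclosingCircle(P[m,:2].astype(np.float32))
    return zt,np.array([cx,cy]),r,m.sum()
E
python3 - <<'E'
from h import *
T=np.load("top0.npz");S=np.load("side0.npz")
obj=dict(nut=(212,234,296,210),ring=(172,282,246,205),red=(226,288,258,226),green=(432,282,357,329),spA=(416,225,401,304),spB=(453,220,427,322),spC=(491,209,465,346))
for n,(a,b,u,v) in obj.items():
    w=16
    for nm,c,x,y in(("top",T,a,b),("side",S,u,v)):
        z,q,r,k=toprings(c,(x-w,y-w,x+w,y+w));print(n,nm,"z%.4f"%z,q.round(4),"r%.4f"%r,k)
P,px=cloud(T,(275,225,335,285))
print(np.histogram(P[:,2],np.arange(-.01,.2,.01)))
im=T["image"]
a=cv2.resize(im[195:245,400:510],None,fx=7,fy=7,interpolation=2)
b=cv2.resize(im[215:310,150:340],None,fx=4.05,fy=4.05,interpolation=2)[:, :770]
b=cv2.resize(im[225:305,150:340],(770,240),interpolation=2) if 0 else b
cv2.imwrite("pics/crop1.png",np.vstack([a,b])[:735][:, :770] if 0 else a);cv2.imwrite("pics/crop2.png",b)
E
```

```text
nut top z0.0195 [0.574  0.2976] r0.0254 224
nut side z0.1047 [0.5077 0.0915] r0.0200 47
ring top z0.0194 [0.4643 0.3917] r0.0280 295
ring side z0.0210 [0.464  0.3884] r0.0284 81
red top z0.0347 [0.4437 0.2632] r0.0193 125
red side z0.0330 [0.4432 0.2607] r0.0206 86
green top z0.0345 [ 0.4514 -0.2034] r0.0190 130
green side z0.0351 [ 0.4511 -0.2037] r0.0209 146
spA top z0.0206 [ 0.5864 -0.1716] r0.0177 119
spA side z0.0216 [ 0.5814 -0.1977] r0.0419 106
spB top z0.0271 [ 0.594  -0.2534] r0.0239 207
spB side z0.0276 [ 0.5934 -0.2561] r0.0256 231
spC top z0.0202 [ 0.6193 -0.3451] r0.0179 114
spC side z0.0213 [ 0.6197 -0.3486] r0.0213 150
(array([1029, 1279,  553,    4,    0,   24,   16,    0,    0,    0,    8,
        578,    3,    4,    6,    3,    5,    8,   41,   20]), array([-0.01,  0.  ,  0.01,  0.02,  0.03,  0.04,  0.05,  0.06,  0.07,
        0.08,  0.09,  0.1 ,  0.11,  0.12,  0.13,  0.14,  0.15,  0.16,
        0.17,  0.18,  0.19]))
```

View pics/crop1.png

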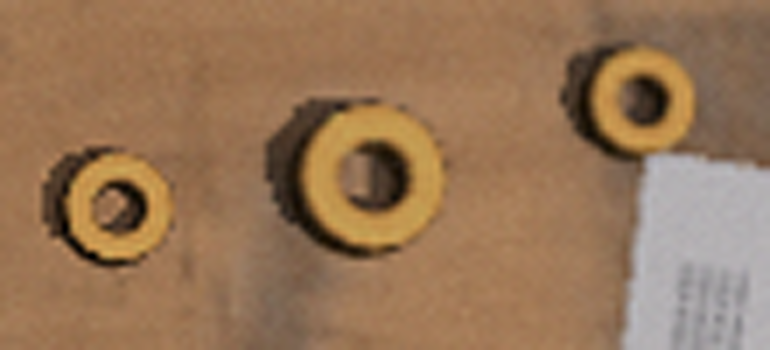

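View pics/crop2.png

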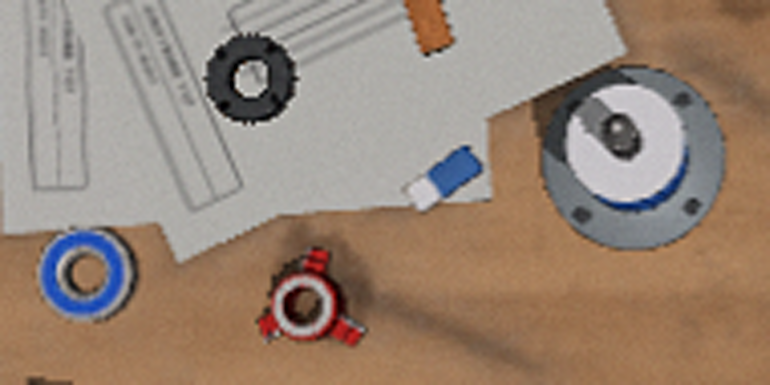

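Crop: the spacer is the middle brass ring (crop 372,178): radius about 24.5 mm and height 27 mm, against 18 mm and 20 mm for the other two. The other parts are unambiguous. Next I'll measure the stand and refine by rays across both views.

```bash
cat >> h.py <<'E'
def edgefit(c,box,z):
    "contour of the pixels whose depth lies on the plane z; outer contour cast on the plane, circle fit"
    P,px=cloud(c,box);m=np.zeros(c["depth"].shape,np.uint8)
    k=np.abs(P[:,2]-z)<0.005;m[px[k,1],px[k,0]]=255
    C=max(cv2.findContours(m,cv2.RETR_EXTERNAL,cv2.CHAIN_APPROX_NONE)[0],key=cv2.contourArea)
    H=cv2.convexHull(C).reshape(-1,2);(cx,cy),ax,an=cv2.fitEllipse(C)
    return (cx,cy),ax,plane(c,[(cx,cy)],z)[0]
E
python3 - <<'E'
from h import *
T=np.load("top0.npz");S=np.load("side0.npz")
obj=dict(nut=(212,234,296,210,.018),ring=(172,282,246,205,.018),red=(226,288,258,226,.034),green=(432,282,357,329,.034),spB=(453,220,427,322,.026),flange=(305,250,320,220,.105))
for n,(a,b,u,v,z) in obj.items():
    w=26 if n=='flange' else 16
    p1,a1,q1=edgefit(T,(a-w,b-w,a+w,b+w),z);p2,a2,q2=edgefit(S,(u-w,v-w,u+w,v+w),z)
    X,e=tri(T,p1,S,p2)
    print(n,np.round(p1,1),np.round(a1,1),q1[:2].round(4),np.round(p2,1),np.round(a2,1),q2[:2].round(4),"tri",X.round(4),"gap%.4f"%e)
for nm,c,box in(("top",T,(285,230,325,275)),("side",S,(300,180,335,245))):
    P,px=cloud(c,box)
    for lo,hi in((.12,.15),(.15,.172),(.172,.182),(.182,.2)):
        k=(P[:,2]>lo)&(P[:,2]<hi);print(nm,lo,k.sum(),P[k].mean(0).round(4) if k.any() else '',px[k].mean(0).round(1) if k.any() else '')
E
```

```text
nut [211.1 233.7] [20.6 21.1] [0.5738 0.2973] [296.  208.9] [ 9.2 18. ] [0.5722 0.2929] tri [0.5744 0.2979 0.0148] gap0.0006
ring [170.5 282.2] [22.6 23.2] [0.4648 0.3909] [244.8 203.9] [10.2 19.5] [0.4624 0.3864] tri [0.4647 0.3921 0.0146] gap0.0003
red [224.8 290.3] [15.8 16.4] [0.4442 0.2627] [256.8 221.9] [ 8.2 14.1] [0.4417 0.2577] tri [0.4442 0.2635 0.0302] gap0.0001
green [433.7 283.1] [16.  16.4] [ 0.4513 -0.2029] [355.8 324.8] [13.2 18.2] [ 0.4507 -0.2061] tri [ 0.4518 -0.2036  0.0316] gap0.0010
spB [452.7 219.7] [19.4 20.1] [ 0.5941 -0.2534] [427.  319.7] [15.9 23.2] [ 0.5918 -0.2573] tri [ 0.5946 -0.2542  0.0226] gap0.0000
flange [303.6 249.9] [28.4 28.5] [0.5247 0.0818] [318.7 222.4] [14. 26.] [0.5217 0.075 ] tri [0.5253 0.082  0.1002] gap0.0004
top 0.12 13 [0.519  0.0779 0.1325] [304.8 251.5]
top 0.15 24 [0.5219 0.0796 0.1662] [303.1 248.5]
top 0.172 35 [0.5243 0.0822 0.1766] [301.5 246.9]
top 0.182 15 [0.5247 0.0811 0.1852] [301.8 246.3]
side 0.12 90 [0.5213 0.0755 0.1346] [318.4 211.3]
side 0.15 70 [0.5215 0.075  0.1614] [318.6 201.2]
side 0.172 28 [0.523  0.0767 0.1765] [318.8 194.9]
side 0.182 10 [0.5236 0.0786 0.1847] [318.6 191.3]
```

```bash
python3 -m jog '[{"dx":-47.1,"dy":-18.1,"turn":-0.278},{"dx":-47.1,"dy":-18.1,"turn":-0.278},{"dx":-47.1,"dy":-18.1,"turn":-0.278},{"dx":-47.1,"dy":-18.1,"turn":-0.278},{"dx":-47.1,"dy":-18.1,"turn":-0.278},{"dx":-47.1,"dy":-18.1,"turn":-0.278},{"dx":-47.1,"dy":-18.1,"turn":-0.278},{"dx":-47.1,"dy":-18.1,"turn":-0.278}]' 0.6 25
```

```text
validation failed for argument at $[0]...
```

```bash
python3 -m jog '[{"dx":-47.1,"dy":-18.1,"dz":0,"turn":-0.278},{"dx":-47.1,"dy":-18.1,"dz":0,"turn":-0.278},{"dx":-47.1,"dy":-18.1,"dz":0,"turn":-0.278},{"dx":-47.1,"dy":-18.1,"dz":0,"turn":-0.278},{"dx":-47.1,"dy":-18.1,"dz":0,"turn":-0.278},{"dx":-47.1,"dy":-18.1,"dz":0,"turn":-0.278},{"dx":-47.1,"dy":-18.1,"dz":0,"turn":-0.278},{"dx":-47.1,"dy":-18.1,"dz":0,"turn":-0.278}]' 0.6 25
```

```text
clock: 1.1
eef_pos: [0.5708, 0.3002, 0.2143]
tool_rot: [-180.0, -0.0, -180.0]
wrist_force: [0.7, 0.4, 1.1]
grip_width: 0.0736
gripper_force: 0.0
```

```bash
python3 -m jog '[{"dx":-0.35,"dy":-0.25,"dz":6,"turn":0},{"dx":-0.35,"dy":-0.25,"dz":12,"turn":0},{"dx":-0.35,"dy":-0.25,"dz":17,"turn":0},{"dx":-0.35,"dy":-0.25,"dz":17,"turn":0}]' && python3 - <<'E'
from workcell import *
from h import *
print(np.round(sense()["eef_pos"],4))
c=capture("side");cv2.imwrite("pics/s1.png",cv2.resize(c["image"][120:260,200:390],(760,560),interpolation=2))
E
```

```text
clock: 1.6
eef_pos: [0.5699, 0.2976, 0.0406]
tool_rot: [-179.8, -0.4, -180.0]
wrist_force: [0.3, 0.3, -0.6]
grip_width: 0.0736
gripper_force: 0.0
[0.5699 0.2976 0.0406]
```

View pics/s1.png

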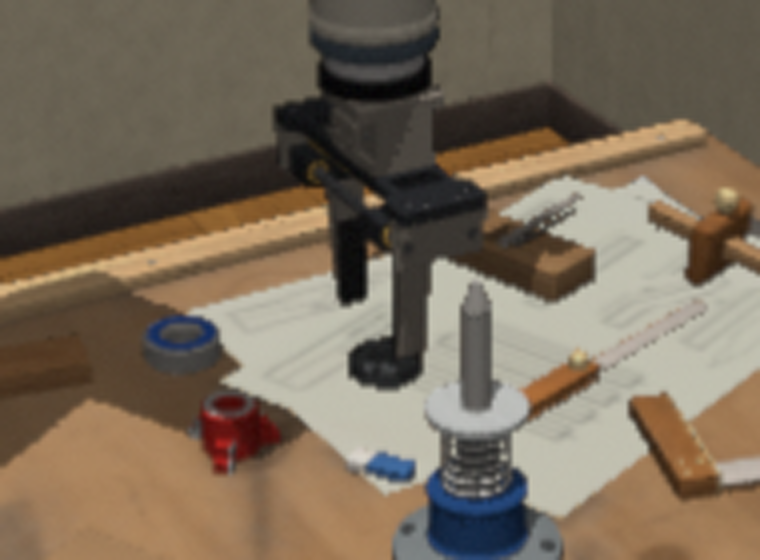

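The crop shows the fingers straddling the nut (crop 385,362), with the post at (475,340). I'll let the arm settle and then descend.

```bash
python3 -m jog '[{"dx":0,"dy":0,"dz":2,"turn":0},{"dx":0,"dy":0,"dz":2,"turn":0},{"dx":0,"dy":0,"dz":2,"turn":0}]'
```

```text
clock: 2.02
eef_pos: [0.5734, 0.2996, 0.0255]
tool_rot: [180.0, 0.1, -180.0]
wrist_force: [-0.2, -0.3, -0.7]
grip_width: 0.0734
gripper_force: 0.0
```

```bash
python3 -m jog '[{"dx":-0.05,"dy":-0.2,"dz":1.4,"turn":0},{"dx":-0.05,"dy":-0.2,"dz":2.1,"turn":0},{"dx":-0.05,"dy":-0.2,"dz":2.1,"turn":0},{"dx":-0.05,"dy":-0.2,"dz":2.1,"turn":0}]' && python3 -m jog '[{"dx":0,"dy":0,"dz":0,"turn":0},{"dx":0,"dy":0,"dz":0,"turn":0},{"dx":0,"dy":0,"dz":0,"turn":0},{"dx":0,"dy":0,"dz":0,"turn":0},{"dx":0,"dy":0,"dz":0,"turn":0}]' -1 25
```

```text
clock: 2.52
eef_pos: [0.5735, 0.2973, 0.0036]
tool_rot: [-180.0, -0.0, -180.0]
wrist_force: [0.1, 0.4, -0.4]
grip_width: 0.0737
gripper_force: 0.0
clock: 3.15
eef_pos: [0.5736, 0.2975, 0.0038]
tool_rot: [180.0, 0.0, -180.0]
wrist_force: [0.2, 0.6, 0.8]
grip_width: 0.0453
gripper_force: 25.0
```

Width is 45 mm where 50 mm is expected, so I'll look from both cameras.

```bash
python3 - <<'E'
from workcell import *
from h import *
c=capture("side");d=capture("top");s=sense();print(s["grip_width"],s["gripper_force"],s["eef_pos"])
a=cv2.resize(c["image"][150:240,255:345],(400,400),interpolation=2);b=cv2.resize(d["image"][195:275,170:250],(400,400),interpolation=2)
cv2.imwrite("pics/s2.png",np.hstack([a,b]))
E
```

```text
0.04526389796360506 25.000342433340847 [0.57362808 0.29742467 0.00376907]
```

View pics/s2.png

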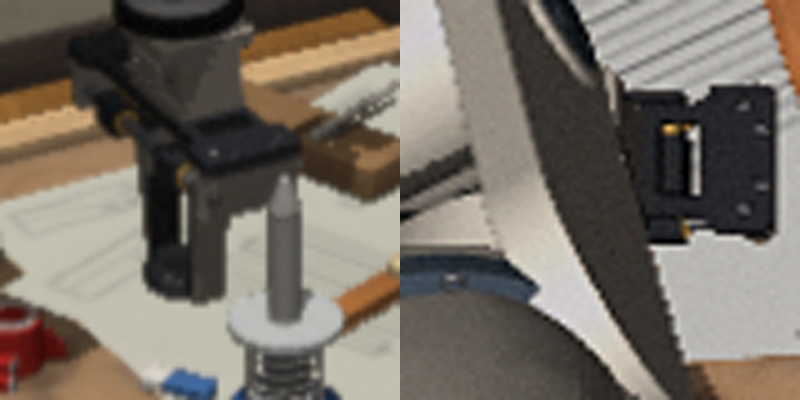

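The side view shows the nut held between the fingers (crop 180,270). The top view is blocked by the arm. I'll lift and check the hold.

```bash
python3 -m jog '[{"dx":0,"dy":0,"dz":-4,"turn":0},{"dx":0,"dy":0,"dz":-10,"turn":0},{"dx":0,"dy":0,"dz":-16,"turn":0},{"dx":0,"dy":0,"dz":-22,"turn":0},{"dx":0,"dy":0,"dz":-23,"turn":0},{"dx":0,"dy":0,"dz":-23,"turn":0},{"dx":0,"dy":0,"dz":-23,"turn":0}]' && python3 - <<'E'
from workcell import *
from h import *
c=capture("side");np.savez("side1.npz",**c);s=sense();e=s["eef_pos"];print(s["grip_width"],e,s["wrist_force"])
R,t,o=cam(c);p=cv2.projectPoints(np.array(e)[None],np.array(c["rvec"]),np.array(c["tvec"]),np.array(c["mtx"]),np.array(c["dist"]))[0].ravel();print(p)
x,y=p.astype(int);cv2.imwrite("pics/s3.png",cv2.resize(c["image"][y-60:y+30,x-60:x+60],(800,600),interpolation=2))
E
```

```text
clock: 4.12
eef_pos: [0.5722, 0.2966, 0.231]
tool_rot: [-179.9, -0.2, -180.0]
wrist_force: [0.4, -0.5, -1.7]
grip_width: 0.0455
gripper_force: 25.0
0.0457260325100975 [0.57230236 0.29664626 0.23096749] [ 0.16425378 -0.62994785 -1.92511379]
[293.5463758  135.15338688]
```

View pics/s3.png

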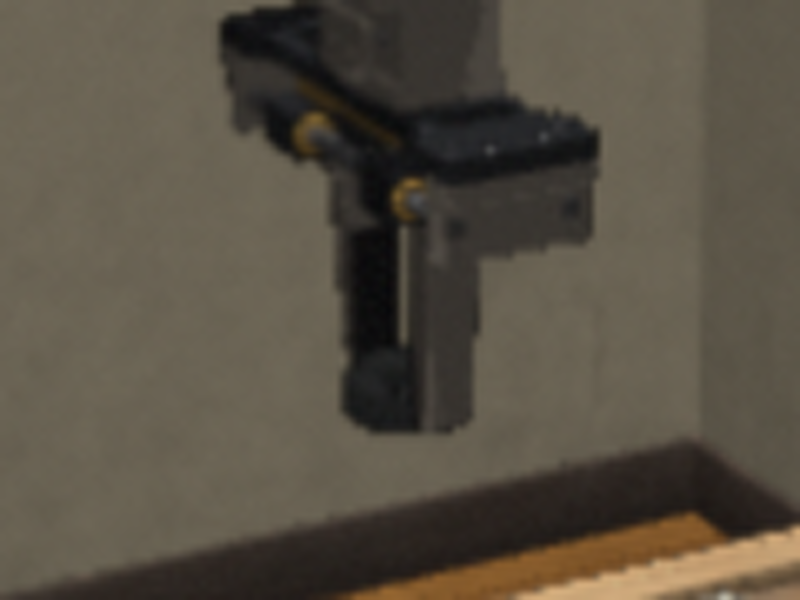

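The nut is held (crop 380,390) and weighs about 0.19 kg. I'll carry it over the post and inspect it there.

```bash
python3 -m jog '[{"dx":4.9,"dy":-21.6,"dz":0,"turn":0},{"dx":4.9,"dy":-21.6,"dz":0,"turn":0},{"dx":4.9,"dy":-21.6,"dz":0,"turn":0},{"dx":4.9,"dy":-21.6,"dz":0,"turn":0},{"dx":4.9,"dy":-21.6,"dz":0,"turn":0},{"dx":4.9,"dy":-21.6,"dz":0,"turn":0},{"dx":4.9,"dy":-21.6,"dz":0,"turn":0}]' && python3 - <<'E'
from workcell import *
from h import *
c=capture("side");np.savez("side2.npz",**c);s=sense();e=np.array(s["eef_pos"]);print(s["grip_width"],e)
P,px=cloud(c,(250,110,390,260))
for lo in np.arange(-.006,.04,.004):
    k=(P[:,2]-e[2]>lo)&(P[:,2]-e[2]<lo+.004);q=P[k];q=q[np.hypot(*(q[:,:2]-e[:2]).T)<.06]
    print("%.3f"%lo,len(q),(q.min(0)-e)[:2].round(4),(q.max(0)-e)[:2].round(4)) if len(q) else 0
p=cv2.projectPoints(e[None],np.array(c["rvec"]),np.array(c["tvec"]),np.array(c["mtx"]),np.array(c["dist"]))[0].ravel();print(p)
x,y=p.astype(int);cv2.imwrite("pics/s4.png",cv2.resize(c["image"][y-30:y+60,x-60:x+60],(800,600),interpolation=2))
E
```

```text
clock: 5.05
eef_pos: [0.5246, 0.0822, 0.2331]
tool_rot: [180.0, -0.0, -179.9]
wrist_force: [0.2, 0.2, -0.7]
grip_width: 0.0454
gripper_force: 25.0
0.04542944291290543 [0.5245972  0.08223043 0.23315226]
-0.006 5 [-0.0224 -0.0206] [-0.0118 -0.0079]
-0.002 22 [-0.025  -0.0327] [0.0077 0.0049]
0.002 36 [-0.0246 -0.0367] [0.0081 0.0153]
0.006 41 [-0.0254 -0.0398] [0.0074 0.0295]
0.010 88 [-0.0249 -0.04  ] [0.0106 0.0293]
0.014 63 [-0.0242 -0.0393] [0.0097 0.034 ]
0.018 35 [-0.0112 -0.0418] [0.0103 0.0364]
0.022 35 [-0.0115 -0.0448] [0.0097 0.0323]
0.026 36 [-0.0126 -0.0421] [0.0086 0.037 ]
0.030 36 [-0.0122 -0.0412] [0.0078 0.0309]
0.034 33 [-0.0118 -0.0427] [0.0086 0.0311]
0.038 38 [-0.0121 -0.0444] [0.01  0.035]
[318.14397745 171.32925956]
```

View pics/s4.png

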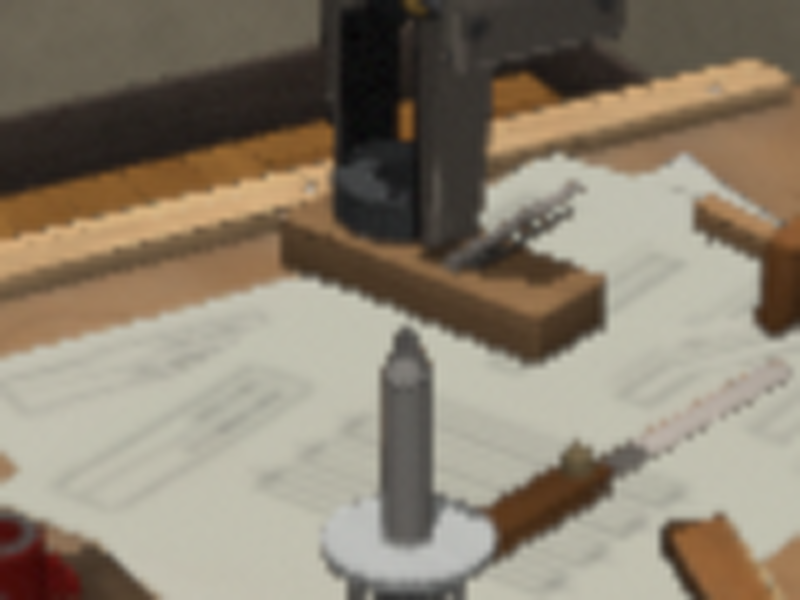

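The nut is level and gripped near its centre (crop 375,190), with the post tip below at (406,330). I'll lower stepwise and watch the forces.

```bash
python3 -m jog '[{"dx":0,"dy":-0.06,"dz":3,"turn":0},{"dx":0,"dy":-0.06,"dz":4.5,"turn":0},{"dx":0,"dy":-0.06,"dz":4.5,"turn":0},{"dx":0,"dy":-0.06,"dz":4.5,"turn":0}]'; python3 -m jog '[{"dx":0,"dy":0,"dz":0.7,"turn":0},{"dx":0,"dy":0,"dz":0.7,"turn":0}]';python3 -m jog '[{"dx":0,"dy":0,"dz":0.5,"turn":0},{"dx":0,"dy":0,"dz":0.5,"turn":0}]'
```

```text
clock: 5.6
eef_pos: [0.525, 0.0809, 0.1892]
tool_rot: [180.0, 0.0, -180.0]
wrist_force: [0.4, 0.4, -1.3]
grip_width: 0.0454
gripper_force: 25.0
clock: 5.85
eef_pos: [0.5243, 0.0806, 0.1814]
tool_rot: [-180.0, -0.0, -180.0]
wrist_force: [1.2, 0.9, -1.4]
grip_width: 0.0455
gripper_force: 25.0
clock: 6.1
eef_pos: [0.5243, 0.0806, 0.1762]
tool_rot: [-180.0, -0.0, -180.0]
wrist_force: [0.0, 0.2, -0.9]
grip_width: 0.0454
gripper_force: 25.0
```

```bash
python3 -m jog '[{"dx":0,"dy":0,"dz":0.5,"turn":0},{"dx":0,"dy":0,"dz":0.5,"turn":0}]'; python3 -m jog '[{"dx":0,"dy":0,"dz":0.5,"turn":0},{"dx":0,"dy":0,"dz":0.5,"turn":0}]';python3 -m jog '[{"dx":0,"dy":0,"dz":0.7,"turn":0},{"dx":0,"dy":0,"dz":0.7,"turn":0}]';
```

```text
clock: 6.35
eef_pos: [0.5246, 0.0814, 0.1713]
tool_rot: [179.9, 0.0, 180.0]
wrist_force: [0.9, 4.9, -3.8]
grip_width: 0.0452
gripper_force: 25.0
clock: 6.6
eef_pos: [0.5246, 0.0815, 0.1662]
tool_rot: [179.9, 0.0, 180.0]
wrist_force: [0.5, 7.0, -3.6]
grip_width: 0.0454
gripper_force: 25.0
clock: 6.85
eef_pos: [0.5245, 0.0816, 0.1591]
tool_rot: [179.9, 0.0, 180.0]
wrist_force: [1.4, 6.0, -5.7]
grip_width: 0.0455
gripper_force: 25.0
```

```bash
python3 -m jog '[{"dx":0,"dy":0.15,"dz":0,"turn":0},{"dx":0,"dy":0.15,"dz":0,"turn":0},{"dx":0,"dy":0.15,"dz":1.5,"turn":0},{"dx":0,"dy":0.15,"dz":1.5,"turn":0}]'; python3 -m jog '[{"dx":0,"dy":0,"dz":1.5,"turn":0},{"dx":0,"dy":0,"dz":2.9,"turn":0},{"dx":0,"dy":0,"dz":2.9,"turn":0},{"dx":0,"dy":0,"dz":2.9,"turn":0}]'
```

```text
clock: 7.35
eef_pos: [0.5241, 0.082, 0.1433]
tool_rot: [-180.0, -0.1, -180.0]
wrist_force: [0.5, 0.2, -0.7]
grip_width: 0.0455
gripper_force: 25.0
clock: 7.85
eef_pos: [0.5243, 0.0821, 0.1154]
tool_rot: [-180.0, -0.1, -180.0]
wrist_force: [0.4, -0.5, -1.6]
grip_width: 0.0456
gripper_force: 25.0
```

```bash
python3 -m jog '[{"dx":0,"dy":0,"dz":0.4,"turn":0},{"dx":0,"dy":0,"dz":0.4,"turn":0}]'; python3 -m jog '[{"dx":0,"dy":0,"dz":0,"turn":0},{"dx":0,"dy":0,"dz":0,"turn":0},{"dx":0,"dy":0,"dz":0,"turn":0},{"dx":0,"dy":0,"dz":-1,"turn":0},{"dx":0,"dy":0,"dz":-6,"turn":0},{"dx":0,"dy":0,"dz":-12,"turn":0},{"dx":0,"dy":0,"dz":-12,"turn":0}]' 0.6; python3 - <<'E'
from workcell import *
from h import *
print(sense()["eef_pos"])
c=capture("side");cv2.imwrite("pics/s5.png",cv2.resize(c["image"][150:270,240:400],(800,600),interpolation=2))
E
```

```text
clock: 8.1
eef_pos: [0.5243, 0.0821, 0.1115]
tool_rot: [-180.0, -0.0, -180.0]
wrist_force: [-0.7, -0.8, -2.8]
grip_width: 0.0456
gripper_force: 25.0
clock: 8.98
eef_pos: [0.5275, 0.0826, 0.237]
tool_rot: [179.9, 0.5, -180.0]
wrist_force: [0.1, 0.8, -1.3]
grip_width: 0.0733
gripper_force: 0.0
[0.52748488 0.08261868 0.23698569]
```

View pics/s5.png

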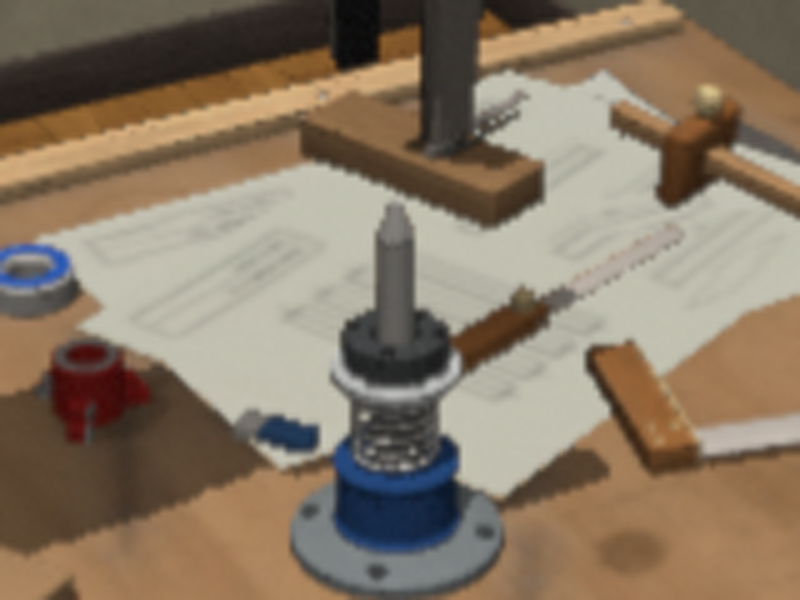

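The nut is seated flat on the flange (crop 395,345). Next is the ring at (0.4645, 0.391).

```bash
python3 -m jog '[{"dx":6,"dy":30.9,"dz":0,"turn":0},{"dx":6,"dy":30.9,"dz":0,"turn":0},{"dx":6,"dy":30.9,"dz":0,"turn":0},{"dx":6,"dy":30.9,"dz":0,"turn":0},{"dx":6,"dy":30.9,"dz":0,"turn":0},{"dx":6,"dy":30.9,"dz":6,"turn":0},{"dx":6,"dy":30.9,"dz":12,"turn":0},{"dx":6,"dy":30.9,"dz":17,"turn":0}]'; python3 -m jog '[{"dx":0,"dy":0,"dz":3,"turn":0},{"dx":0,"dy":0,"dz":3,"turn":0},{"dx":0,"dy":0,"dz":3,"turn":0}]'
```

```text
clock: 10.02
eef_pos: [0.4627, 0.3902, 0.0581]
tool_rot: [-179.9, -0.1, -180.0]
wrist_force: [-0.2, 0.7, -1.3]
grip_width: 0.0734
gripper_force: 0.0
clock: 10.4
eef_pos: [0.4646, 0.3913, 0.0321]
tool_rot: [180.0, 0.0, -180.0]
wrist_force: [-0.3, 0.0, 0.3]
grip_width: 0.0733
gripper_force: 0.0
```

```bash
python3 -m jog '[{"dx":0,"dy":0,"dz":2,"turn":0},{"dx":0,"dy":0,"dz":2.8,"turn":0},{"dx":0,"dy":0,"dz":2.8,"turn":0},{"dx":0,"dy":0,"dz":2.8,"turn":0}]' && python3 -m jog '[{"dx":0,"dy":0,"dz":0,"turn":0},{"dx":0,"dy":0,"dz":0,"turn":0},{"dx":0,"dy":0,"dz":0,"turn":0},{"dx":0,"dy":0,"dz":0,"turn":0},{"dx":0,"dy":0,"dz":0,"turn":0}]' -1 25; python3 -m jog '[{"dx":0,"dy":0,"dz":-4,"turn":0},{"dx":0,"dy":0,"dz":-10,"turn":0},{"dx":0,"dy":0,"dz":-16,"turn":0},{"dx":0,"dy":0,"dz":-22,"turn":0},{"dx":0,"dy":0,"dz":-23,"turn":0},{"dx":0,"dy":0,"dz":-23,"turn":0}]'
```

```text
clock: 10.9
eef_pos: [0.4646, 0.3913, 0.0038]
tool_rot: [180.0, 0.0, -180.0]
wrist_force: [-0.7, -0.3, 0.3]
grip_width: 0.0735
gripper_force: 0.0
clock: 11.52
eef_pos: [0.4647, 0.3915, 0.0039]
tool_rot: [180.0, 0.0, -180.0]
wrist_force: [-0.1, 1.3, 3.6]
grip_width: 0.0512
gripper_force: 25.0
clock: 12.28
eef_pos: [0.4641, 0.3907, 0.233]
tool_rot: [-180.0, -0.0, -180.0]
wrist_force: [0.3, -1.1, -3.3]
grip_width: 0.051
gripper_force: 25.0
```

```bash
python3 -m jog '[{"dx":-6,"dy":-30.9,"dz":0,"turn":0},{"dx":-6,"dy":-30.9,"dz":0,"turn":0},{"dx":-6,"dy":-30.9,"dz":0,"turn":0},{"dx":-6,"dy":-30.9,"dz":0,"turn":0},{"dx":-6,"dy":-30.9,"dz":0,"turn":0},{"dx":-6,"dy":-30.9,"dz":0,"turn":0},{"dx":-6,"dy":-30.9,"dz":0,"turn":0},{"dx":-6,"dy":-30.9,"dz":0,"turn":0}]'; python3 - <<'E'
from workcell import *
from h import *
c=capture("side");s=sense();e=np.array(s["eef_pos"]);print(e)
cv2.imwrite("pics/s6.png",cv2.resize(c["image"][130:250,240:400],(800,600),interpolation=2))
E
```

```text
clock: 13.28
eef_pos: [0.5237, 0.0832, 0.2324]
tool_rot: [180.0, -0.1, -179.9]
wrist_force: [0.2, 0.3, -3.4]
grip_width: 0.0506
gripper_force: 25.0
[0.52392283 0.08334369 0.23277331]
```

View pics/s6.png

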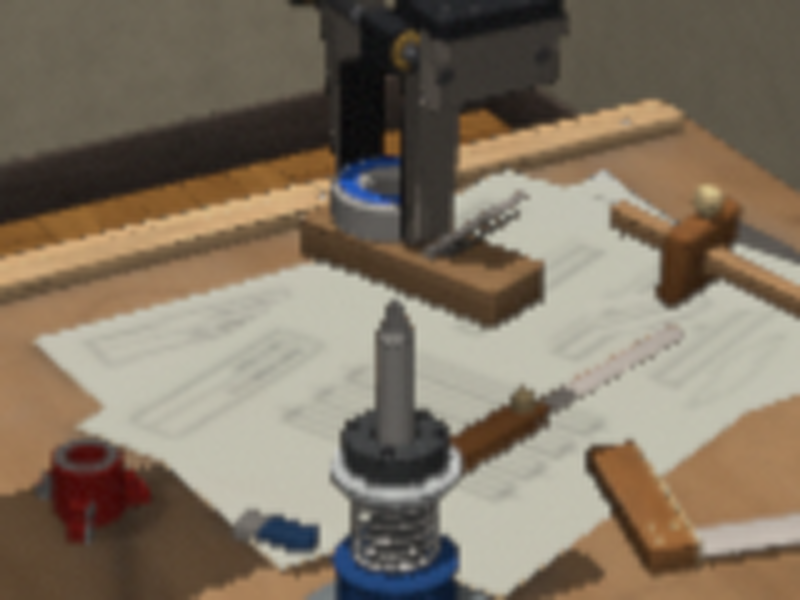

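The ring is level in the grip (crop 370,200), above the post tip (394,310). I'll lower it.

```bash
python3 -m jog '[{"dx":-0.05,"dy":-0.1,"dz":3,"turn":0},{"dx":-0.05,"dy":-0.1,"dz":4.5,"turn":0},{"dx":-0.05,"dy":-0.1,"dz":4.5,"turn":0},{"dx":-0.05,"dy":-0.1,"dz":4.5,"turn":0}]'; python3 -m jog '[{"dx":0,"dy":0,"dz":0.6,"turn":0},{"dx":0,"dy":0,"dz":1.2,"turn":0},{"dx":0,"dy":0,"dz":1.2,"turn":0}]';python3 -m jog '[{"dx":0,"dy":0,"dz":0.5,"turn":0},{"dx":0,"dy":0,"dz":0.9,"turn":0},{"dx":0,"dy":0,"dz":0.9,"turn":0}]'
```

```text
clock: 13.82
eef_pos: [0.5254, 0.0815, 0.1892]
tool_rot: [180.0, 0.0, -180.0]
wrist_force: [-0.8, -0.2, -3.2]
grip_width: 0.0511
gripper_force: 25.0
clock: 14.2
eef_pos: [0.5246, 0.0811, 0.1761]
tool_rot: [-180.0, -0.0, -180.0]
wrist_force: [-0.2, 0.1, -2.6]
grip_width: 0.051
gripper_force: 25.0
clock: 14.58
eef_pos: [0.5247, 0.0816, 0.1671]
tool_rot: [180.0, -0.0, -180.0]
wrist_force: [0.2, 5.1, -6.5]
grip_width: 0.0514
gripper_force: 25.0
```

```bash
python3 -m jog '[{"dx":0,"dy":0.12,"dz":0,"turn":0},{"dx":0,"dy":0.12,"dz":1.5,"turn":0},{"dx":0,"dy":0.12,"dz":3,"turn":0},{"dx":0,"dy":0.12,"dz":4.2,"turn":0},{"dx":0,"dy":0.12,"dz":4.2,"turn":0}]'; python3 -m jog '[{"dx":0,"dy":0,"dz":0.2,"turn":0},{"dx":0,"dy":0,"dz":0.2,"turn":0}]'
```

```text
clock: 15.2
eef_pos: [0.5244, 0.0821, 0.1243]
tool_rot: [-180.0, -0.1, -180.0]
wrist_force: [-0.8, 0.1, -3.3]
grip_width: 0.051
gripper_force: 25.0
clock: 15.45
eef_pos: [0.5251, 0.0823, 0.1238]
tool_rot: [-180.0, 0.0, -180.0]
wrist_force: [-0.5, 0.8, -2.8]
grip_width: 0.051
gripper_force: 25.0
```

```bash
python3 -m jog '[{"dx":0,"dy":0,"dz":0,"turn":0},{"dx":0,"dy":0,"dz":0,"turn":0},{"dx":0,"dy":0,"dz":0,"turn":0},{"dx":0,"dy":0,"dz":-1,"turn":0},{"dx":0,"dy":0,"dz":-6,"turn":0},{"dx":0,"dy":0,"dz":-11,"turn":0},{"dx":0,"dy":0,"dz":-11,"turn":0}]' 0.6; python3 -m jog '[{"dx":8.1,"dy":18.1,"dz":0,"turn":0},{"dx":8.1,"dy":18.1,"dz":0,"turn":0},{"dx":8.1,"dy":18.1,"dz":0,"turn":0},{"dx":8.1,"dy":18.1,"dz":0,"turn":0},{"dx":8.1,"dy":18.1,"dz":6,"turn":0},{"dx":8.1,"dy":18.1,"dz":12,"turn":0},{"dx":8.1,"dy":18.1,"dz":16,"turn":0},{"dx":8.1,"dy":18.1,"dz":16,"turn":0}]' - 3; python3 - <<'E'
from workcell import *
from h import *
c=capture("side");s=sense();e=np.array(s["eef_pos"]);print(e)
cv2.imwrite("pics/s7.png",cv2.resize(c["image"][140:260,220:380],(800,600),interpolation=2))
E
```

```text
clock: 16.32
eef_pos: [0.5276, 0.0828, 0.2383]
tool_rot: [179.9, 0.5, -180.0]
wrist_force: [0.1, -0.1, -0.2]
grip_width: 0.0735
gripper_force: 0.0
clock: 17.32
eef_pos: [0.4419, 0.2613, 0.0709]
tool_rot: [-179.8, -0.3, 180.0]
wrist_force: [-0.2, -0.5, 0.7]
grip_width: 0.0738
gripper_force: 0.0
[0.44338444 0.26231532 0.07289957]
```

View pics/s7.png

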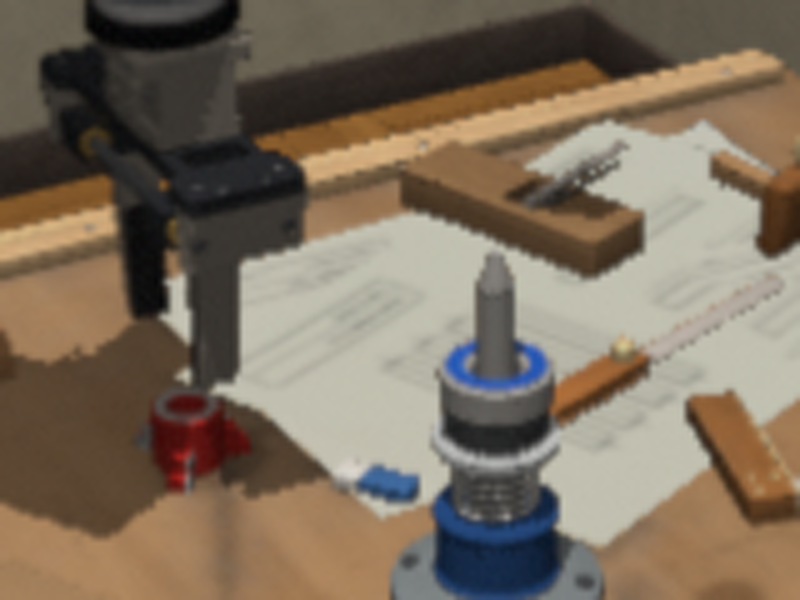

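The ring is seated on the nut (crop 495,370), and the red cutter (188,430) is under the fingers.

```bash
python3 -m jog '[{"dx":0,"dy":0,"dz":2.5,"turn":0},{"dx":0,"dy":0,"dz":2.5,"turn":0},{"dx":0,"dy":0,"dz":2.5,"turn":0}]'
```

```text
clock: 17.75
eef_pos: [0.445, 0.2637, 0.0503]
tool_rot: [179.9, 0.1, -180.0]
wrist_force: [0.7, -0.5, -0.7]
grip_width: 0.0735
gripper_force: 0.0
```

```bash
python3 -m jog '[{"dx":0.06,"dy":-0.08,"dz":2,"turn":0},{"dx":0.06,"dy":-0.08,"dz":2.9,"turn":0},{"dx":0.06,"dy":-0.08,"dz":2.9,"turn":0},{"dx":0.06,"dy":-0.08,"dz":2.9,"turn":0}]'  && python3 -m jog '[{"dx":0,"dy":0,"dz":0,"turn":0},{"dx":0,"dy":0,"dz":0,"turn":0},{"dx":0,"dy":0,"dz":0,"turn":0},{"dx":0,"dy":0,"dz":0,"turn":0},{"dx":0,"dy":0,"dz":0,"turn":0},{"dx":0,"dy":0,"dz":0,"turn":0}]' -1 30
```

```text
clock: 18.25
eef_pos: [0.4438, 0.2628, 0.0202]
tool_rot: [180.0, 0.0, -180.0]
wrist_force: [0.3, -0.2, -0.5]
grip_width: 0.0733
gripper_force: 0.0
clock: 19.0
eef_pos: [0.4434, 0.2627, 0.0196]
tool_rot: [180.0, 0.0, -180.0]
wrist_force: [-0.2, 1.0, 0.6]
grip_width: 0.0336
gripper_force: 30.0
```

```bash
python3 -m jog '[{"dx":0,"dy":0,"dz":-4,"turn":0},{"dx":0,"dy":0,"dz":-10,"turn":0},{"dx":0,"dy":0,"dz":-16,"turn":0},{"dx":0,"dy":0,"dz":-22,"turn":0},{"dx":0,"dy":0,"dz":-23.5,"turn":0},{"dx":0,"dy":0,"dz":-23.5,"turn":0}]';  python3 -m jog '[{"dx":-8.1,"dy":-18.1,"dz":0,"turn":0},{"dx":-8.1,"dy":-18.1,"dz":0,"turn":0},{"dx":-8.1,"dy":-18.1,"dz":0,"turn":0},{"dx":-8.1,"dy":-18.1,"dz":0,"turn":0},{"dx":-8.1,"dy":-18.1,"dz":0,"turn":0},{"dx":-8.1,"dy":-18.1,"dz":0,"turn":0}]'; python3 - <<'E'
from workcell import *
from h import *
c=capture("side");s=sense();e=np.array(s["eef_pos"]);print(e)
cv2.imwrite("pics/s8.png",cv2.resize(c["image"][120:240,240:400],(800,600),interpolation=2))
E
```

```text
clock: 19.75
eef_pos: [0.4433, 0.2624, 0.2545]
tool_rot: [180.0, 0.0, -180.0]
wrist_force: [-0.6, 0.4, -2.3]
grip_width: 0.0338
gripper_force: 30.0
clock: 20.5
eef_pos: [0.5234, 0.0826, 0.2534]
tool_rot: [180.0, -0.1, -179.9]
wrist_force: [-0.4, 0.2, -2.5]
grip_width: 0.0333
gripper_force: 30.0
[0.5235682  0.08282945 0.25383064]
```

View pics/s8.png

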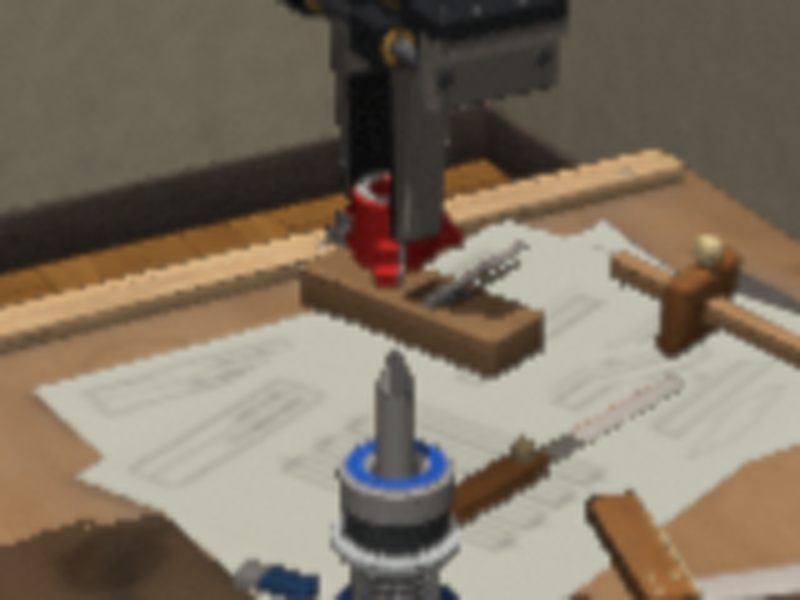

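The cutter is upright in the grip (crop 380,220), above the post (395,360). I'll lower it.

```bash
python3 -m jog '[{"dx":-0.03,"dy":-0.03,"dz":3,"turn":0},{"dx":-0.03,"dy":-0.03,"dz":4.3,"turn":0},{"dx":-0.03,"dy":-0.03,"dz":4.3,"turn":0},{"dx":-0.03,"dy":-0.03,"dz":4.3,"turn":0}]'; python3 -m jog '[{"dx":0,"dy":0,"dz":0.6,"turn":0},{"dx":0,"dy":0,"dz":1.2,"turn":0},{"dx":0,"dy":0,"dz":1.2,"turn":0}]';python3 -m jog '[{"dx":0,"dy":0,"dz":0.5,"turn":0},{"dx":0,"dy":0,"dz":0.9,"turn":0},{"dx":0,"dy":0,"dz":0.9,"turn":0}]';python3 -m jog '[{"dx":0,"dy":0,"dz":0.5,"turn":0},{"dx":0,"dy":0,"dz":0.5,"turn":0}]'
```

```text
clock: 21.05
eef_pos: [0.5251, 0.0817, 0.2123]
tool_rot: [180.0, 0.1, -180.0]
wrist_force: [0.2, -0.3, -2.1]
grip_width: 0.0336
gripper_force: 30.0
clock: 21.42
eef_pos: [0.5243, 0.0811, 0.199]
tool_rot: [-180.0, -0.1, -180.0]
wrist_force: [-0.7, 0.0, -2.0]
grip_width: 0.0336
gripper_force: 30.0
clock: 21.8
eef_pos: [0.5243, 0.0813, 0.1901]
tool_rot: [180.0, -0.1, -180.0]
wrist_force: [-0.8, 0.8, -3.6]
grip_width: 0.0334
gripper_force: 30.0
clock: 22.05
eef_pos: [0.524, 0.0816, 0.1849]
tool_rot: [180.0, -0.1, -180.0]
wrist_force: [-1.6, 3.9, -4.7]
grip_width: 0.0334
gripper_force: 30.0
```

Nudge +y, lower to just above the ring, release.

```bash
python3 -m jog '[{"dx":0,"dy":0.1,"dz":0,"turn":0},{"dx":0,"dy":0.1,"dz":1.5,"turn":0},{"dx":0,"dy":0.1,"dz":3,"turn":0},{"dx":0,"dy":0.1,"dz":3.6,"turn":0},{"dx":0,"dy":0.1,"dz":3.6,"turn":0}]'; python3 -m jog '[{"dx":0,"dy":0,"dz":0.3,"turn":0},{"dx":0,"dy":0,"dz":0.3,"turn":0}]'
```

```text
clock: 22.68
eef_pos: [0.5242, 0.0821, 0.1487]
tool_rot: [-180.0, -0.1, -180.0]
wrist_force: [-3.5, -0.1, -4.6]
grip_width: 0.0336
gripper_force: 30.0
clock: 22.92
eef_pos: [0.5242, 0.0822, 0.1465]
tool_rot: [-180.0, -0.1, -180.0]
wrist_force: [-4.7, -0.1, -3.9]
grip_width: 0.0336
gripper_force: 30.0
```

```bash
python3 -m jog '[{"dx":0,"dy":0,"dz":0,"turn":0},{"dx":0,"dy":0,"dz":0,"turn":0},{"dx":0,"dy":0,"dz":0,"turn":0},{"dx":0,"dy":0,"dz":-1,"turn":0},{"dx":0,"dy":0,"dz":-6,"turn":0},{"dx":0,"dy":0,"dz":-9,"turn":0},{"dx":0,"dy":0,"dz":-9,"turn":0}]' 0.4; python3 -m jog '[{"dx":-6.95,"dy":-33.6,"dz":0,"turn":0},{"dx":-6.95,"dy":-33.6,"dz":0,"turn":0},{"dx":-6.95,"dy":-33.6,"dz":0,"turn":0},{"dx":-6.95,"dy":-33.6,"dz":0,"turn":0},{"dx":-6.95,"dy":-33.6,"dz":0,"turn":0},{"dx":-6.95,"dy":-33.6,"dz":0,"turn":0},{"dx":-6.95,"dy":-33.6,"dz":6,"turn":0},{"dx":-6.95,"dy":-33.6,"dz":12,"turn":0}]' - 3;python3 -m jog '[{"dx":0,"dy":0,"dz":5,"turn":0},{"dx":0,"dy":0,"dz":5,"turn":0},{"dx":0,"dy":0,"dz":5,"turn":0}]'; python3 - <<'E'
from workcell import *
from h import *
c=capture("side");s=sense();e=np.array(s["eef_pos"]);print(e)
cv2.imwrite("pics/s9.png",c["image"][130:400,220:580])
E
```

```text
clock: 23.8
eef_pos: [0.5265, 0.0825, 0.2397]
tool_rot: [180.0, 0.3, -180.0]
wrist_force: [0.7, -0.7, -0.1]
grip_width: 0.0646
gripper_force: 0.0
clock: 24.8
eef_pos: [0.5939, -0.2544, 0.1146]
tool_rot: [-180.0, 0.0, 179.9]
wrist_force: [0.8, 0.2, -0.3]
grip_width: 0.064
gripper_force: 0.0
clock: 25.18
eef_pos: [0.595, -0.254, 0.0678]
tool_rot: [-180.0, 0.1, -180.0]
wrist_force: [-0.2, 0.3, 1.0]
grip_width: 0.064
gripper_force: 0.0
[ 0.59566663 -0.25427582  0.06872406]
```

View pics/s9.png

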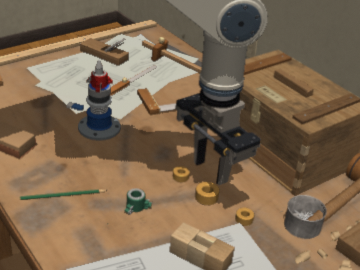

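The red cutter is on the stack (crop 100,80). The spacer (206,192) is under the fingers and clear of its look-alikes at (181,173) and (245,215). I'll descend and grasp.

```bash
python3 -m jog '[{"dx":0.1,"dy":0.05,"dz":3,"turn":0},{"dx":0.1,"dy":0.05,"dz":5,"turn":0},{"dx":0.1,"dy":0.05,"dz":6,"turn":0},{"dx":0.1,"dy":0.05,"dz":6,"turn":0},{"dx":0.1,"dy":0.05,"dz":6,"turn":0}]'  && python3 -m jog '[{"dx":0,"dy":0,"dz":0,"turn":0},{"dx":0,"dy":0,"dz":0,"turn":0},{"dx":0,"dy":0,"dz":0,"turn":0},{"dx":0,"dy":0,"dz":0,"turn":0},{"dx":0,"dy":0,"dz":0,"turn":0}]' -1 30
```

```text
clock: 25.85
eef_pos: [0.5938, -0.2535, 0.0074]
tool_rot: [-180.0, 0.1, -180.0]
wrist_force: [0.3, -0.4, -0.9]
grip_width: 0.0642
gripper_force: 0.0
clock: 26.48
eef_pos: [0.5935, -0.2533, 0.007]
tool_rot: [-180.0, 0.0, -180.0]
wrist_force: [-1.3, 0.6, 5.8]
grip_width: 0.0432
gripper_force: 30.0
```

```bash
python3 -m jog '[{"dx":0,"dy":0,"dz":-4,"turn":0},{"dx":0,"dy":0,"dz":-10,"turn":0},{"dx":0,"dy":0,"dz":-16,"turn":0},{"dx":0,"dy":0,"dz":-22,"turn":0},{"dx":0,"dy":0,"dz":-23.3,"turn":0},{"dx":0,"dy":0,"dz":-23.3,"turn":0}]';  python3 -m jog '[{"dx":6.9,"dy":33.5,"dz":0,"turn":0},{"dx":6.9,"dy":33.5,"dz":0,"turn":0},{"dx":6.9,"dy":33.5,"dz":0,"turn":0},{"dx":6.9,"dy":33.5,"dz":0,"turn":0},{"dx":6.9,"dy":33.5,"dz":0,"turn":0},{"dx":6.9,"dy":33.5,"dz":0,"turn":0},{"dx":6.9,"dy":33.5,"dz":0,"turn":0},{"dx":6.9,"dy":33.5,"dz":0,"turn":0}]'; python3 - <<'E'
from workcell import *
from h import *
c=capture("side");s=sense();e=np.array(s["eef_pos"]);print(e)
cv2.imwrite("pics/s10.png",cv2.resize(c["image"][120:240,240:400],(800,600),interpolation=2))
E
```

```text
clock: 27.22
eef_pos: [0.5929, -0.2531, 0.239]
tool_rot: [180.0, -0.0, -180.0]
wrist_force: [-0.3, 0.5, -4.4]
grip_width: 0.0434
gripper_force: 30.0
clock: 28.22
eef_pos: [0.5233, 0.0812, 0.2376]
tool_rot: [-179.9, -0.2, -180.0]
wrist_force: [0.1, 1.1, -3.4]
grip_width: 0.0437
gripper_force: 30.0
[0.52359559 0.08089483 0.23804847]
```

View pics/s10.png

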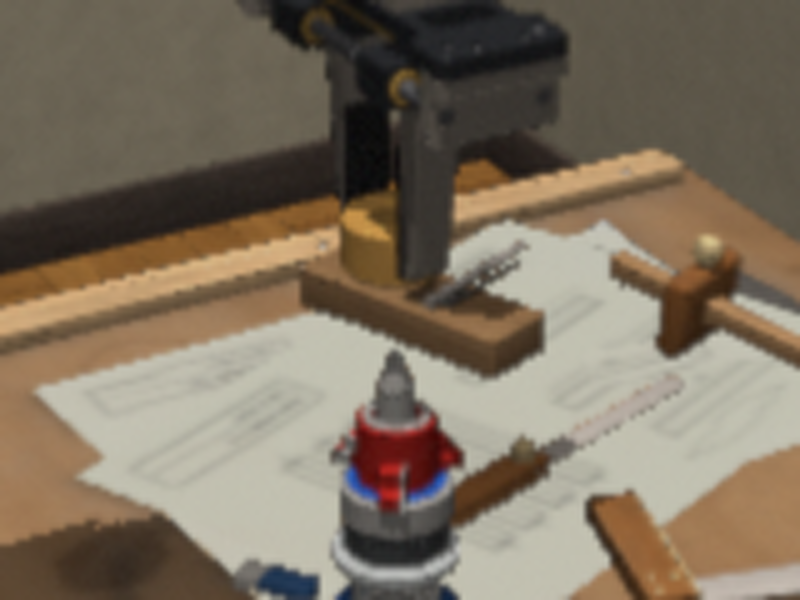

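The stack of nut, ring and red cutter is good (crop 395,470). The spacer is held level (375,240). I'll lower it.

```bash
python3 -m jog '[{"dx":-0.03,"dy":0.05,"dz":3,"turn":0},{"dx":-0.03,"dy":0.05,"dz":4.3,"turn":0},{"dx":-0.03,"dy":0.05,"dz":4.3,"turn":0},{"dx":-0.03,"dy":0.05,"dz":4.3,"turn":0}]'; python3 -m jog '[{"dx":0,"dy":0.05,"dz":0.6,"turn":0},{"dx":0,"dy":0.05,"dz":1.2,"turn":0},{"dx":0,"dy":0.05,"dz":1.2,"turn":0}]';python3 -m jog '[{"dx":0,"dy":0,"dz":0.5,"turn":0},{"dx":0,"dy":0,"dz":0.9,"turn":0},{"dx":0,"dy":0,"dz":0.9,"turn":0}]';python3 -m jog '[{"dx":0,"dy":0,"dz":0.5,"turn":0},{"dx":0,"dy":0,"dz":0.5,"turn":0}]'
```

```text
clock: 28.78
eef_pos: [0.5251, 0.082, 0.1972]
tool_rot: [180.0, 0.0, 180.0]
wrist_force: [0.3, 0.2, -2.8]
grip_width: 0.0434
gripper_force: 30.0
clock: 29.15
eef_pos: [0.5241, 0.0828, 0.1841]
tool_rot: [-180.0, -0.1, -180.0]
wrist_force: [0.1, 0.7, -3.2]
grip_width: 0.0433
gripper_force: 30.0
clock: 29.52
eef_pos: [0.5241, 0.0824, 0.1751]
tool_rot: [-180.0, -0.0, -180.0]
wrist_force: [-0.1, -3.2, -4.8]
grip_width: 0.043
gripper_force: 30.0
clock: 29.78
eef_pos: [0.5241, 0.0824, 0.17]
tool_rot: [-180.0, -0.0, -180.0]
wrist_force: [-0.3, -4.2, -8.1]
grip_width: 0.0434
gripper_force: 30.0
```

```bash
python3 -m jog '[{"dx":0,"dy":-0.08,"dz":0,"turn":0},{"dx":0,"dy":-0.08,"dz":0.5,"turn":0},{"dx":0,"dy":-0.08,"dz":0.5,"turn":0}]'; python3 -m jog '[{"dx":0,"dy":0,"dz":0.4,"turn":0},{"dx":0,"dy":0,"dz":0.4,"turn":0}]'
```

```text
clock: 30.15
eef_pos: [0.5242, 0.0823, 0.1651]
tool_rot: [180.0, -0.0, -180.0]
wrist_force: [-2.5, 0.7, -5.9]
grip_width: 0.0435
gripper_force: 30.0
clock: 30.4
eef_pos: [0.5242, 0.0822, 0.1612]
tool_rot: [180.0, -0.0, -180.0]
wrist_force: [-2.9, 2.0, -4.9]
grip_width: 0.0431
gripper_force: 30.0
```

Underside is about 0.154, within a few mm of the hub. Release and retreat, then look.

```bash
python3 -m jog '[{"dx":0,"dy":0,"dz":0,"turn":0},{"dx":0,"dy":0,"dz":0,"turn":0},{"dx":0,"dy":0,"dz":0,"turn":0},{"dx":0,"dy":0,"dz":-1,"turn":0},{"dx":0,"dy":0,"dz":-6,"turn":0},{"dx":0,"dy":0,"dz":-9,"turn":0},{"dx":0,"dy":0,"dz":-9,"turn":0}]' 0.4; python3 -m jog '[{"dx":0,"dy":20,"dz":-2,"turn":0},{"dx":0,"dy":20,"dz":-2,"turn":0},{"dx":0,"dy":20,"dz":-2,"turn":0},{"dx":0,"dy":20,"dz":-2,"turn":0},{"dx":0,"dy":20,"dz":-2,"turn":0}]'; python3 - <<'E'
from workcell import *
from h import *
c=capture("side");s=sense();e=np.array(s["eef_pos"]);print(e,s["clock"])
P,px=cloud(c,(300,180,340,260));k=np.hypot(P[:,0]-.523,P[:,1]-.077)<.035
print(np.histogram(P[k,2],np.arange(.05,.2,.01)))
cv2.imwrite("pics/s11.png",cv2.resize(c["image"][150:270,240:400],(800,600),interpolation=2))
E
```

```text
clock: 31.28
eef_pos: [0.5262, 0.0822, 0.2547]
tool_rot: [180.0, 0.3, -180.0]
wrist_force: [0.4, 0.2, -0.0]
grip_width: 0.0642
gripper_force: 0.0
clock: 31.9
eef_pos: [0.5239, 0.282, 0.2705]
tool_rot: [-179.9, -0.1, -179.9]
wrist_force: [-0.2, -0.3, -0.6]
grip_width: 0.0641
gripper_force: 0.0
[0.52401179 0.28101474 0.27063287] 31.95
(array([ 80,  51, 136,  64,  80, 136,  98,  91,  58,  55,  77, 183,  34,
        14,   0]), array([0.05, 0.06, 0.07, 0.08, 0.09, 0.1 , 0.11, 0.12, 0.13, 0.14, 0.15,
       0.16, 0.17, 0.18, 0.19, 0.2 ]))
```

View pics/s11.png

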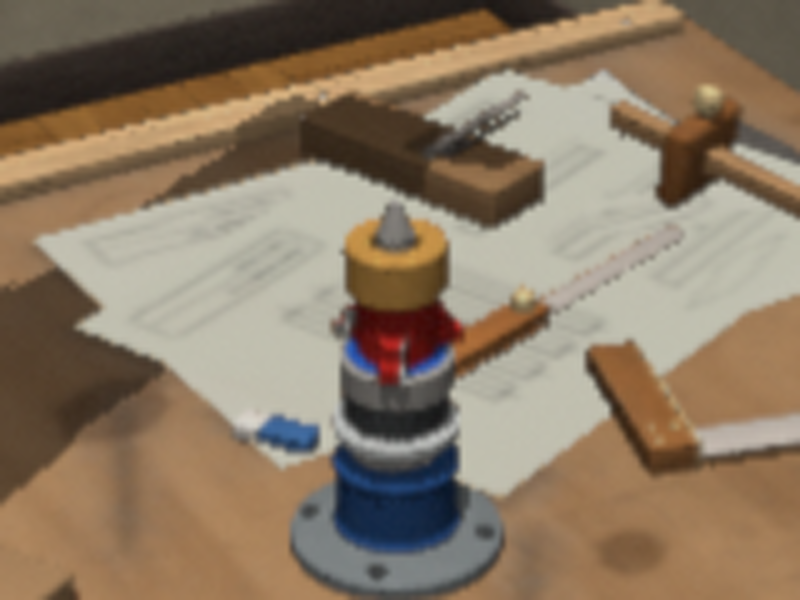

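The whole stack is level and seated on the post: flange, nut, blue-sealed ring, red cutter, spacer (crop 395,265). The robot is clear, so I'm handing in.

```bash
python3 -c "
from workcell import *
print(sign_off())"
```

```text
the job is handed in; nothing more can be done
None
```

The stand is loaded from the bottom up with the nut, bearing ring, red cutter and brass spacer. The green cutter was left alone, and the job was handed in at about 32 s; no verdict came back.

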